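# Load the plating jig and crank it through

### The arm

A 6-joint arm with a two-finger parallel gripper is mounted at the origin on the work surface. World frame = base frame: x ahead of the robot, y to its left, z up, the work surface at z = 0. Lengths are in m, angles in rad, forces in N, time in s.
With the tool pointing down it reaches from about 0.35 to 0.775 m from the base axis. Payload 7.3 kg.
Tool frame: the origin (TCP) lies where the fingers leave the gripper's body, on its centre line; the fingertips stand r.finger_overhang ahead of it and the grasp point (between the pads) lies 47 mm ahead of it (r.finger_overhang is the distance from the TCP to the fingertips, in m); y points along the fingers, x is the direction in which the jaws open and shut, and the axes are right-handed (so a half turn about y gives the same grasp; the last joint's range is limited). The gripper opens to 92 mm and grips with 3 to 60 N. Pads are 19 mm wide; open, the fingers measure 130 mm over their backs; the gripper's body (75 mm by 190 mm) begins 47 mm behind the grasp point.
Start: joints at [1.173, 0.342, 1.524, -0, 1.275, -0.146], TCP at [0.131, 0.508, 0.292] pointing down, gripper open.
Joint ranges: [-2.53, 2.53], [-0.77, 2.02], [0.04, 2.7], [-1, 4.14], [0.28, 2.66], [-3.11, 3.11]. Speed limits (rad/s): [2.57, 2.57, 3.14, 3.14, 3.14, 3.14].

### API

Orientations are given as a rotation vector (axis times angle).
In Python, from bench import r, imaging, order gives the robot as it stands.
- The arm moves only by the tool jog_arm, never from a script. Its argument "rows" is a list that holds one entry, the list of rows, each a list of 7 numbers: the shift along the world's x, y, z in mm, then the turn, a rotation vector about the world's x, y, z in degrees, then the finger opening in mm, from 0 to 91.8. A call has 1 to 12 rows; each row is the pose to reach, as a shift and turn from the pose measured when the call began; what a row does not reach only later rows make up. A row lasts 1/8 s, in which the tool goes at most 62.5 mm and 10.7 degrees, less where a joint would pass 70% of its speed; a pose out of reach is approached as far as the arm can. A call with a gripper value outside its range is refused whole. The fingers move at their own pace and stop on an object; "grip_force" is the grip in N (left out, the last holds). Time passes only in rows, so rows that repeat a pose let the fingers close. It gives the time, the measured TCP pose, the force and the opening at its end, in the units of the state.
- r.get_state(): the state, without advancing time (a new reading comes with each control period).
- imaging.capture(name): name is "scene" or "top" or "wrist"; returns a dict with "image" (420x560x3 uint8, blue, green, red), "intrinsics" (3x3 intrinsics, pixels), "dist_coeffs" ([k1, k2, p1, p2, k3] as OpenCV has them; the pictures are not rectified), "rvec" (rotation vector, rad) and "tvec" (3), from world to camera coordinates, as OpenCV has them; the wrist camera has in their place "tool_from_camera" (4x4, takes a point from camera to tool coordinates, whose origin is the TCP and whose axes are the tool frame's). Camera axes: x right, y down, z forward; pixel columns grow to the right and rows downward; lengths in m; the calibration is good to about 2 mm. A picture is of the moment at which its call begins: read the wrist's pose just before it. There is no depth.
- order.close_job(): hands the job in, once; it reports no verdict.
The state is a dict: "t": time; "joints": joint angles; "joint_velocities": joint speeds; "joint_torque": joint torques, N m; "tool_pos": TCP position; "orientation": TCP orientation; "force": force on the tool from outside, world axes, zero at the start; "wrist_torque": the same for the moment, N m; "width": finger opening in m.
Only numpy, scipy, OpenCV 4.12 (cv2) and the standard library are available. Lean on these libraries where they do the work, as an engineer would, in place of code of your own. Each camera call takes 0.05 s, during which the arm holds its last target. There are 200 camera calls.

### The job

Clear the crank first: slide the tall bottle along the bench into its three-sided bay, fully inside and upright, without lifting or tipping it. Then hang every lug that stands on the bench by its eye on the carriage's pegs, one lug to a peg, and let go. Only when all are hung, turn the hand crank anticlockwise (seen from above) through its three full turns until the carriage reaches the end of its travel, with the lugs still hanging and the bottle still in its bay; leave the bin, wrench and jar alone.

Things in the scene. Friction and masses are not known exactly. Their poses are not given: they have to be found in the camera images.
- bottle: White plastic bottle with grey cap, standing upright: 60 mm diameter, 190 mm tall, about 0.4 kg. Origin at the centre of its underside, z up its axis. It stands beside the crank, in the way of the hand that turns the handle. Push it low (below about 30 mm) or it tips.
- bay: Fixed three-sided steel bay, walls 30 mm high, 8 mm thick, no floor. Origin on the bench at its centre; x from its open mouth to its closed back. Inside 90 mm wide (y -45 to 45); side walls run x -55 to 55; back wall's inner face at x = 50; the mouth faces the bottle and the robot. The bottle is fully inside with its origin at x -25 to 20.
- lug0: Aluminium lug, an upside-down T, 0.2 kg; may be absent. Base 40 (x) x 44 (y) x 12 mm; upright tab 10 mm thick (x), 44 wide (y), top at 118 mm, with a rectangular eye through it along x: 22 mm wide (y), 49 to 75 mm up. Solid from 75 to 118 mm: grip it there across its thickness. Same after a half turn. Origin: centre of the underside; z up. Starts standing on the bench.
- lug1: Aluminium lug, an upside-down T, 0.2 kg; may be absent. Base 40 (x) x 44 (y) x 12 mm; upright tab 10 mm thick (x), 44 wide (y), top at 118 mm, with a rectangular eye through it along x: 22 mm wide (y), 49 to 75 mm up. Solid from 75 to 118 mm: grip it there across its thickness. Same after a half turn. Origin: centre of the underside; z up. Starts standing on the bench.
- lug2: Aluminium lug, an upside-down T, 0.2 kg; may be absent. Base 40 (x) x 44 (y) x 12 mm; upright tab 10 mm thick (x), 44 wide (y), top at 118 mm, with a rectangular eye through it along x: 22 mm wide (y), 49 to 75 mm up. Solid from 75 to 118 mm: grip it there across its thickness. Same after a half turn. Origin: centre of the underside; z up. Starts standing on the bench.
- lug3: Aluminium lug, an upside-down T, 0.2 kg; may be absent. Base 40 (x) x 44 (y) x 12 mm; upright tab 10 mm thick (x), 44 wide (y), top at 118 mm, with a rectangular eye through it along x: 22 mm wide (y), 49 to 75 mm up. Solid from 75 to 118 mm: grip it there across its thickness. Same after a half turn. Origin: centre of the underside; z up. Starts standing on the bench.
- eye0 (a point): Centre of the eye of lug0, 62 mm above its underside; axes as lug0's.
- eye1 (a point): Centre of the eye of lug1, 62 mm above its underside; axes as lug1's.
- eye2 (a point): Centre of the eye of lug2, 62 mm above its underside; axes as lug2's.
- eye3 (a point): Centre of the eye of lug3, 62 mm above its underside; axes as lug3's.
- peg0 (a point): Middle of a 10 mm round copper peg on the carriage's bar, 150 mm up, sticking out towards the robot (-x of this frame), rising 9 degrees: 35 mm to its rounded free tip (5 mm higher) and 32 mm back (+x) to the bar (5 mm lower; bar top 148 mm up). Pegs are 58 mm apart along y. z up. A hung lug's eye centre lies about 8 mm below the peg's axis.
- peg1 (a point): Middle of a 10 mm round copper peg on the carriage's bar, 150 mm up, sticking out towards the robot (-x of this frame), rising 9 degrees: 35 mm to its rounded free tip (5 mm higher) and 32 mm back (+x) to the bar (5 mm lower; bar top 148 mm up). Pegs are 58 mm apart along y. z up. A hung lug's eye centre lies about 8 mm below the peg's axis.
- peg2 (a point): Middle of a 10 mm round copper peg on the carriage's bar, 150 mm up, sticking out towards the robot (-x of this frame), rising 9 degrees: 35 mm to its rounded free tip (5 mm higher) and 32 mm back (+x) to the bar (5 mm lower; bar top 148 mm up). Pegs are 58 mm apart along y. z up. A hung lug's eye centre lies about 8 mm below the peg's axis.
- peg3 (a point): Middle of a 10 mm round copper peg on the carriage's bar, 150 mm up, sticking out towards the robot (-x of this frame), rising 9 degrees: 35 mm to its rounded free tip (5 mm higher) and 32 mm back (+x) to the bar (5 mm lower; bar top 148 mm up). Pegs are 58 mm apart along y. z up. A hung lug's eye centre lies about 8 mm below the peg's axis.
- carriage (a joint): Travel of the peg carriage along its rail, +y of the jig line: near 0 at the start, 0.12 m at its end. Only the crank moves it: 40 mm per turn.
- crank (a joint): Crank angle in rad, vertical axis, anticlockwise from above positive: 0 to 18.85 (three full turns) at its end stop, where the carriage reads 0.12 m. It starts between 0 and 0.9. It turns lightly (about 2 N at the handle) and stays where it is left.
- crank_axis (a point): Point on the crank's fixed vertical axis, at the height to grip the handle (165 mm). Its x and y axes are those of the whole jig line.
- crank_knob (a point): Middle of the crank's upright black handle sleeve, 24 mm diameter, 75 mm tall (113 to 188 mm up), which spins freely on its pin, 60 mm from the crank axis. At crank angle 0 it lies towards -y of the jig line. The gearbox below is 60 x 40 mm, 90 mm high, the crank arm 100 to 112 mm up.
- bin: Bystander: orange plastic bin, 160 x 220 x 90 mm, origin at the centre of its underside.
- wrench: Bystander: steel wrench 180 mm long lying behind the rail.
- jar: Bystander: white jar, 70 mm diameter, 90 mm tall, behind the rail; origin at the centre of its underside.

How it is judged:
On the way, in this order (a step that is already met when the one before it is completed fails the run):
1. the bottle stands upright and fully inside its bay (x of bottle in the frame of bay between -0.025 and 0.03 m and y of bottle in the frame of bay between -0.03 and 0.03 m and angle between bottle's own z axis and vertical below 0.15 rad and height (world z) of bottle below 0.01 m and linear speed of bottle below 0.03 m/s), for 0.3 s.
2. every lug present hangs by its eye on a peg of its own, let go (((distance between eye0 and peg0 below 0.035 m and y of eye0 in the frame of peg0 between -0.014 and 0.014 m) or (distance between eye0 and peg1 below 0.035 m and y of eye0 in the frame of peg1 between -0.014 and 0.014 m) or (distance between eye0 and peg2 below 0.035 m and y of eye0 in the frame of peg2 between -0.014 and 0.014 m) or (distance between eye0 and peg3 below 0.035 m and y of eye0 in the frame of peg3 between -0.014 and 0.014 m)) and angle between each of lug0, lug1, lug2, lug3's own z axis and vertical below 0.4 rad and contact force between each of lug0, lug1, lug2, lug3 and the fingers below 0.2 N and linear speed of each of lug0, lug1, lug2, lug3 below 0.08 m/s and ((distance between eye1 and peg0 below 0.035 m and y of eye1 in the frame of peg0 between -0.014 and 0.014 m) or (distance between eye1 and peg1 below 0.035 m and y of eye1 in the frame of peg1 between -0.014 and 0.014 m) or (distance between eye1 and peg2 below 0.035 m and y of eye1 in the frame of peg2 between -0.014 and 0.014 m) or (distance between eye1 and peg3 below 0.035 m and y of eye1 in the frame of peg3 between -0.014 and 0.014 m)) and ((distance between eye2 and peg0 below 0.035 m and y of eye2 in the frame of peg0 between -0.014 and 0.014 m) or (distance between eye2 and peg1 below 0.035 m and y of eye2 in the frame of peg1 between -0.014 and 0.014 m) or (distance between eye2 and peg2 below 0.035 m and y of eye2 in the frame of peg2 between -0.014 and 0.014 m) or (distance between eye2 and peg3 below 0.035 m and y of eye2 in the frame of peg3 between -0.014 and 0.014 m)) and ((distance between eye3 and peg0 below 0.035 m and y of eye3 in the frame of peg0 between -0.014 and 0.014 m) or (distance between eye3 and peg1 below 0.035 m and y of eye3 in the frame of peg1 between -0.014 and 0.014 m) or (distance between eye3 and peg2 below 0.035 m and y of eye3 in the frame of peg2 between -0.014 and 0.014 m) or (distance between eye3 and peg3 below 0.035 m and y of eye3 in the frame of peg3 between -0.014 and 0.014 m)) and distance between eye0 and eye1 above 0.035 m and distance between each of eye0, eye1 and eye2 above 0.035 m and distance between each of eye0, eye1, eye2 and eye3 above 0.035 m), for 0.3 s.
3. the crank has taken the carriage to the end of its travel (value of joint carriage above 0.114 m), for 0.2 s.
At the end, for the whole second after the job is handed in: Bottle upright with its origin within -25 to +30 mm (x) and 30 mm (y) of the bay's centre; every lug present hangs at rest with its eye within 35 mm of a peg's middle and 14 mm of it sideways, one per peg, tilted less than 0.4 rad; carriage past 114 mm of 120 mm (all of step 1 and all of step 2 and value of joint carriage above 0.114 m); the robot touches nothing.
It fails at once if the bottle is tipped over (angle between bottle's own z axis and vertical above 0.6 rad).
It fails at once if the bottle is lifted off the bench (height (world z) of bottle above 0.03 m).
It fails at once if the bin is disturbed (distance of bin from where it was at the start of the episode above 0.03 m).
It fails at once if the wrench is disturbed (distance of wrench from where it was at the start of the episode above 0.03 m).
It fails at once if the jar is disturbed (distance of jar from where it was at the start of the episode above 0.03 m).
Of lug0, lug1, lug2, lug3 only 2 to 4 are there at a start; the rules pass over those that are not, and their reading is None.
Once in a run the grip may slacken for a moment while it holds something.
It also fails if it takes over 210 s, if anything falls off the work surface, if the arm or the gripper's body presses on something with over 40 N, if the wrist force passes 120 N, or if a joint passes its speed limit or range.

## Working session

There is one attempt and no reset: what is moved stays moved. The work goes in short steps, Python scripts to look and compute and a tool call to move; the robot and the scene stay as the last step left them, time stands still between calls to the robot, and variables do not carry over. Pictures are saved under pics/ and viewed, about 12 in all and at most 16, crops included, and the job is handed in when it is done.

Besides the shell and the picture viewer there is one more tool, called after "Call:" as a command line: name --argument value ..., lists and objects as JSON in quotes. jog_arm: Moves the arm, as the interface text tells. Its arguments: {"type":"object","properties":{"rows":{"type":"array"},"grip_force":{"type":"number"}},"required":["rows"]}

```bash
mkdir -p pics; ls; cat > h.py <<'E'
import numpy as np, cv2
from bench import r, imaging, order
def cap(n,f=None):
    s=r.get_state(); c=imaging.capture(n)
    if f: cv2.imwrite('pics/'+f,c['image'])
    if n=='wrist':
        R,_=cv2.Rodrigues(np.array(s['orientation'],float)); T=np.array(c['tool_from_camera'])
        c['R']=R@T[:3,:3]; c['o']=R@T[:3,3]+np.array(s['tool_pos'])
    else:
        R,_=cv2.Rodrigues(np.array(c['rvec'],float)); c['R']=R.T; c['o']=-R.T@np.array(c['tvec'],float).ravel()
    return c
def ray(c,p):
    u=cv2.undistortPoints(np.array(p,float).reshape(-1,1,2),np.array(c['intrinsics']),np.array(c['dist_coeffs'],float)).reshape(-1,2)
    return np.c_[u,np.ones(len(u))]@c['R'].T
def onz(c,p,z):
    d=ray(c,p); return c['o']+d*((z-c['o'][2])/d[:,2])[:,None]
def proj(c,P):
    R=c['R'].T; t=-R@c['o']
    return cv2.projectPoints(np.array(P,float).reshape(-1,1,3),cv2.Rodrigues(R)[0],t,np.array(c['intrinsics']),np.array(c['dist_coeffs'],float))[0].reshape(-1,2)
E
python3 - <<'E'
from h import *
print(r.get_state(), r.finger_overhang)
for n in('scene','top','wrist'):
    c=cap(n,n+'0.png'); print(n,c['o'].round(3),c['R'].round(2).tolist(),np.array(c['intrinsics']).round(0).tolist())
a=cv2.imread('pics/scene0.png');b=cv2.imread('pics/top0.png')
E
```

```text
pics
{'t': 0.0, 'joints': array([ 1.17300774e+00,  3.42702849e-01,  1.52503537e+00, -2.85825734e-05,
        1.27538859e+00, -1.46001645e-01]), 'joint_velocities': array([-1.04691641e-03, -4.36412219e-04, -1.05132054e-03,  1.03607220e-03,
        4.76618412e-05, -8.57484587e-04]), 'joint_torque': array([-7.94075095e-05, -4.31246352e+01, -2.44219726e+01,  7.17528211e-02,
        5.58433961e-02, -8.03952071e-05]), 'tool_pos': array([0.13065869, 0.5081565 , 0.2915488 ]), 'orientation': array([-1.31863905, -1.02075921,  1.02296538]), 'force': array([ 0.39719518, -0.20073144,  0.23959505]), 'wrist_torque': array([ 0.03514556, -0.02566437,  0.02660424]), 'width': 0.09178243324433198} 0.0655
scene [ 1.53  -0.422  1.092] [[0.33, 0.66, -0.68], [0.95, -0.22, 0.24], [0.01, -0.72, -0.69]] [[510.0, 0.0, 279.0], [0.0, 510.0, 197.0], [0.0, 0.0, 1.0]]
top [ 0.469 -0.102  1.142] [[0.0, -0.99, 0.14], [-1.0, -0.0, 0.0], [-0.0, -0.14, -0.99]] [[398.0, 0.0, 294.0], [0.0, 398.0, 211.0], [0.0, 0.0, 1.0]]
wrist [0.052 0.528 0.385] [[0.25, 0.92, 0.29], [0.97, -0.24, -0.08], [-0.0, 0.3, -0.95]] [[306.0, 0.0, 280.0], [0.0, 306.0, 214.0], [0.0, 0.0, 1.0]]
```

View pics/scene0.png

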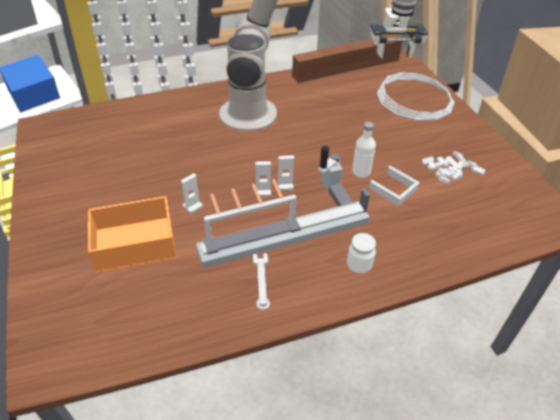

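View pics/top0.png

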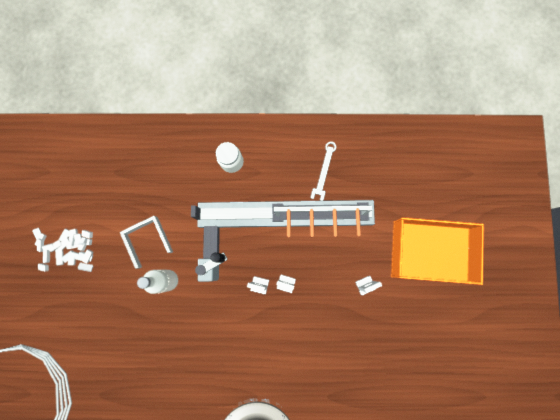

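Three lugs (top view: (258,285), (286,284), (369,286)), bottle base about (165,281), bay about (147,242), gearbox (208,268), knob (218,258), pegs at columns 289–358. I'll enlarge for exact pixels.

```bash
python3 - <<'E'
from h import *
a=cv2.imread('pics/top0.png')[195:305,110:390];b=cv2.imread('pics/scene0.png')[115:235,175:435]
f=lambda im,s,x0,y0:im
def g(im,x0,y0,s):
    o=cv2.resize(im,None,fx=s,fy=s,interpolation=cv2.INTER_CUBIC)
    for x in range((x0//20+1)*20,x0+im.shape[1],20):
        cv2.line(o,(int((x-x0)*s),0),(int((x-x0)*s),6),(0,255,255),1);cv2.putText(o,str(x),(int((x-x0)*s)-10,16),0,.33,(0,255,255),1)
    for y in range((y0//20+1)*20,y0+im.shape[0],20):
        cv2.line(o,(0,int((y-y0)*s)),(6,int((y-y0)*s)),(0,255,255),1);cv2.putText(o,str(y),(8,int((y-y0)*s)+4),0,.33,(0,255,255),1)
    return o
A=g(a,110,195,800/280);B=g(b,175,115,285/120)
o=np.zeros((600,800,3),np.uint8);o[:A.shape[0],:A.shape[1]]=A[:600];h=min(B.shape[0],600-A.shape[0]);o[A.shape[0]:A.shape[0]+h,:B.shape[1]]=B[:h]
cv2.imwrite('pics/z.png',o)
E
```

```text
(no output)
```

View pics/z.png

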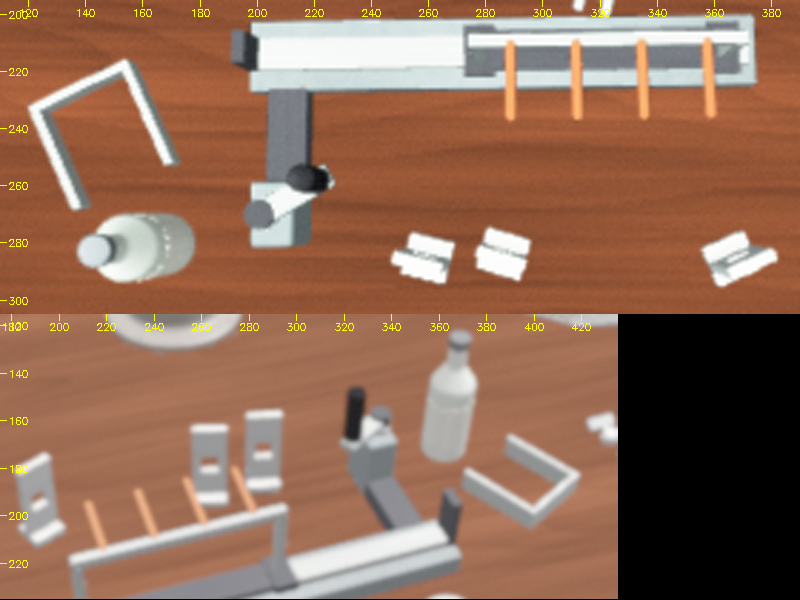

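```bash
python3 - <<'E'
from h import *
c=cap('top');s=cap('scene')
def P(n,cam,p,z): print(n,onz(cam,[p],z)[0].round(3))
for i,p in enumerate([(289,236),(312,236),(335.2,236),(358.3,235)]): P('pegtip%d'%i,c,p,.155)
for i,p in enumerate([(289.5,209),(358.5,208)]): P('pegbase%d'%i,c,p,.145)
for p in [(138,266),(122,233),(154.5,216),(171,251)]: P('bay',c,p,.03)
for p in [(469,171)]: pass
P('bottle base top',c,(167.5,279.5),0);P('bottle base scene',s,(361,177),0); P('cap',c,(143.5,282.5),.19);P('cap scene',s,(367.5,126),.19)
for p in [(198,259),(219,259),(198,281),(219,281)]: P('gear',c,p,.09)
P('knobtop',c,(214.5,257),.188);P('knobtop s',s,(325,148),.188); P('hub',c,(200.5,269.5),.112);
for p in [(198,202),(374,200),(198,227),(374,224)]: P('rail',c,p,.02)
# lug tab tops in scene
for p in [(263.5,162),(286.5,157),(192,178)]: P('lugtop s',s,p,.118)
# lug blobs
im=c['image'][265:305,235:390].astype(int); m=((im.min(2)>135)).astype(np.uint8)
n,l,st,ce=cv2.connectedComponentsWithStats(m)
for i in range(1,n):
    if st[i,4]>8: print(st[i]+[235,265,0,0,0],ce[i]+[235,265])
for p in [(261.5,280),(248,284),(266,283),(290,279),(283,286),(367,281),(373,286)]: P(str(p),c,p,.118);
E
```

```text
pegtip0 [ 0.545 -0.087  0.155]
pegtip1 [ 0.545 -0.144  0.155]
pegtip2 [ 0.546 -0.202  0.155]
pegtip3 [ 0.548 -0.259  0.155]
pegbase0 [ 0.614 -0.087  0.145]
pegbase1 [ 0.618 -0.262  0.145]
bay [0.469 0.334 0.03 ]
bay [0.561 0.385 0.03 ]
bay [0.609 0.296 0.03 ]
bay [0.511 0.244 0.03 ]
bottle base top [0.432 0.26  0.   ]
bottle base scene [0.46  0.247 0.   ]
cap [0.43  0.256 0.19 ]
cap scene [0.442 0.251 0.19 ]
gear [0.488 0.153 0.09 ]
gear [0.489 0.098 0.09 ]
gear [0.431 0.151 0.09 ]
gear [0.432 0.096 0.09 ]
knobtop [0.492 0.09  0.188]
knobtop s [0.499 0.088 0.188]
hub [0.461 0.14  0.112]
rail [0.652 0.176 0.02 ]
rail [ 0.66  -0.327  0.02 ]
rail [0.58  0.174 0.02 ]
rail [ 0.591 -0.325  0.02 ]
lugtop s [ 0.425 -0.073  0.118]
lugtop s [ 0.424 -0.     0.118]
lugtop s [ 0.428 -0.289  0.118]
[247 276  22  18 259] [258.27413127 284.8030888 ]
[276 275  20  18 253] [285.55731225 283.30434783]
[355 276  27  19 291] [367.01718213 284.9862543 ]
(261.5, 280) [ 0.436 -0.017  0.118]
(248, 284) [0.426 0.017 0.118]
(266, 283) [ 0.428 -0.029  0.118]
(290, 279) [ 0.439 -0.09   0.118]
(283, 286) [ 0.421 -0.072  0.118]
(367, 281) [ 0.434 -0.285  0.118]
(373, 286) [ 0.422 -0.3    0.118]
```

```bash
cat >> h.py <<'E'
from scipy.spatial.transform import Rotation as Ro
def orient(head,tilt,flip=False):
    """tool axis heading (deg, world) tilted up from straight down by tilt; jaw horizontal, perpendicular to heading"""
    a,t=np.radians([head,tilt]); h=np.array([np.cos(a),np.sin(a),0]); y=h*np.sin(t)-np.array([0,0,np.cos(t)])
    x=np.array([-h[1],h[0],0])*(-1 if flip else 1); return np.c_[x,y,np.cross(x,y)]
def delta(pt,R,ahead=0,s=None):
    """shift mm, turn deg to bring the point 'ahead' m along the tool axis to pt"""
    s=s or r.get_state(); R0=Ro.from_rotvec(s['orientation']); p=np.array(pt)-ahead*R[:,1]
    return ((p-s['tool_pos'])*1e3).round(0), np.degrees((Ro.from_matrix(R)*R0.inv()).as_rotvec()).round(1)
E
python3 - <<'E'
from h import *
s=r.get_state(); print(Ro.from_rotvec(s['orientation']).as_matrix().round(2))
for f in(0,1): print(delta([.36,.245,.2],orient(5,45,f),.0655), delta([.36,.245,.014],orient(5,45,f),.0655))
E
```

```text
[[ 0.25 -0.   -0.97]
 [ 0.97 -0.    0.25]
 [-0.   -1.    0.  ]]
(array([ 183., -267.,  -46.]), array([ -3.7, -45.1,  18.4])) (array([ 183., -267., -232.]), array([ -3.7, -45.1,  18.4]))
(array([ 183., -267.,  -46.]), array([  62.6,   -5.2, -149.4])) (array([ 183., -267., -232.]), array([  62.6,   -5.2, -149.4]))
```

Call:
jog_arm --rows '[[[40,-60,0,-1,-10,4,36],[80,-120,0,-2,-20,8,36],[120,-180,0,-3,-30,12,36],[160,-230,-10,-3.5,-40,16,36],[183,-267,-30,-3.7,-45,18.4,36],[183,-267,-46,-3.7,-45,18.4,36],[183,-267,-46,-3.7,-45,18.4,36],[183,-267,-100,-3.7,-45,18.4,36],[183,-267,-140,-3.7,-45,18.4,36],[183,-267,-140,-3.7,-45,18.4,36]]]' --grip_force 20

```text
t: 1.5
tool_pos: [0.3268, 0.2293, 0.2506]
orientation: [-1.622, -1.799, 0.825]
force: [0.6, 0.5, 0.3]
width: 0.0365
```

```bash
python3 - <<'E'
from h import *
s=r.get_state(); print(s['t'],s['tool_pos'],s['joints'],s['force'],s['width']); print(delta([.36,.245,.014],orient(5,45),.0655))
a=cap('wrist')['image'];b=cap('scene')['image'][60:270,170:450]
cv2.imwrite('pics/w1.png',np.hstack([cv2.resize(a,None,fx=.71,fy=.71),cv2.resize(b,(398,298))]))
E
```

```text
1.5 [0.32683205 0.22930398 0.25055134] [ 0.61823973  0.00462835  2.28678826 -0.99575394  0.38179369 -0.19077038] [0.63467794 0.54968848 0.29147199] 0.03645131445337851
(array([ -13.,   12., -190.]), array([-0.2, -4.9, -0.7]))
```

View pics/w1.png

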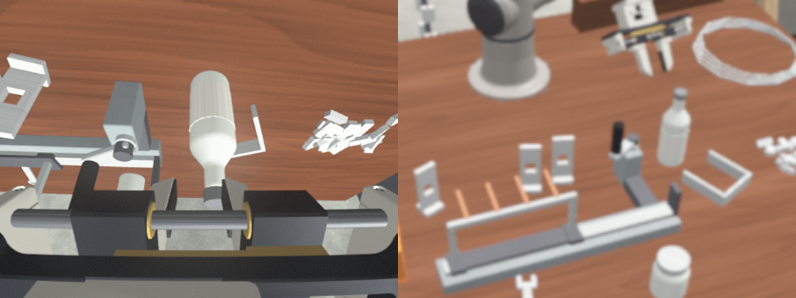

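The joint‑4 limit rules out the strong low tilt. Instead I'll grip the bottle by its cap with the tool vertical and slide it along the bench, where a held bottle can't tip. First I hover and measure the cap closely.

```bash
python3 - <<'E'
from h import *
print(delta([.40,.235,.33],orient(28,0)))
E
```

```text
(array([73.,  6., 79.]), array([-12.3,  38.5,  21.7]))
```

Call:
jog_arm --rows '[[[0,0,40,0,0,0,70],[10,0,79,-3,10,6,70],[20,2,79,-6,19,11,70],[30,3,79,-9,28,16,70],[50,5,79,-12.3,38.5,21.7,70],[73,6,79,-12.3,38.5,21.7,70],[73,6,79,-12.3,38.5,21.7,70],[73,6,79,-12.3,38.5,21.7,70]]]'

```text
t: 2.6
tool_pos: [0.4004, 0.2354, 0.3292]
orientation: [-0.937, -1.558, 1.56]
force: [0.5, -0.1, 0.7]
width: 0.0702
```

```bash
python3 - <<'E'
from h import *
s=r.get_state(); print(s['tool_pos'],s['joints']); print(delta([.40,.235,.33],orient(28,0)))
c=cap('wrist','w2.png'); print(c['o']); print(proj(c,[[.437,.254,.19],[.437,.254,0],[.495,.089,.188],[.536,.314,0]]))
E
```

```text
[0.40042154 0.23539543 0.32920464] [ 3.66475575e-01  2.01684196e-01  1.61374345e+00 -4.80219003e-04
  1.32718279e+00 -1.69245438e+00]
(array([-0., -0.,  1.]), array([ 0., -0.,  0.]))
[0.32924551 0.19679658 0.42223384]
[[279.93440698 269.02484926]
 [279.9618449  206.53843062]
 [ 74.04647146 238.8265674 ]
 [284.16851997 278.14195191]]
```

View pics/w2.png

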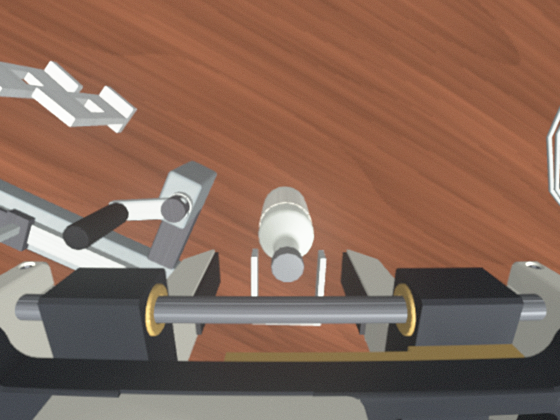

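The cap is at (287,265), the bay walls at columns ~255 and ~322 (straight ahead), hub at (175,208), knob top at (78,237).

```bash
python3 - <<'E'
from h import *
c=cap('wrist')
im=c['image']; 
m=cv2.inRange(im[248:290,265:310],(110,100,95),(175,165,160)); n,l,st,ce=cv2.connectedComponentsWithStats(m); i=1+st[1:,4].argmax(); print('cap',st[i],ce[i]+[265,248])
p=ce[i]+[265,248]
for z in(.185,.19): print(onz(c,[p],z).round(4))
print('base edge far row187',onz(c,[(286,188)],.0), 'knobtop',onz(c,[(78,237)],.188),'knob bottom',onz(c,[(122,211)],.113))
for z in (.112,.13,.165): print('hub',z,onz(c,[(175,208)],z))
print('baywalls z.03',onz(c,[(255,252),(322,252),(253,325),(321,325)],.03).round(3))
print('gear top corners',onz(c,[(177,163),(216,174),(202,232),(152,262)],.09).round(3))
E
```

```text
cap [ 6  0 33 25 80] [287.475  257.0375]
[[0.4259 0.2556 0.185 ]]
[[0.4238 0.2544 0.19  ]]
base edge far row187 [[0.40872757 0.24881937 0.        ]] knobtop [[0.49141574 0.09144775 0.188     ]] knob bottom [[0.49130812 0.09198441 0.113     ]]
hub 0.112 [[0.46175667 0.14117755 0.112     ]]
hub 0.13 [[0.45402919 0.14439924 0.13      ]]
hub 0.165 [[0.43900353 0.15066364 0.165     ]]
baywalls z.03 [[0.504 0.25  0.03 ]
 [0.46  0.333 0.03 ]
 [0.615 0.302 0.03 ]
 [0.566 0.394 0.03 ]]
gear top corners [[0.423 0.12  0.09 ]
 [0.414 0.162 0.09 ]
 [0.483 0.176 0.09 ]
 [0.548 0.138 0.09 ]]
```

```bash
python3 - <<'E'
from h import *
c=cap('wrist')
for p in [(287.5,265)]: q=onz(c,[p],.19)[0]; print(q)
b=onz(c,[(286,188)],0)[0]; u=b-c['o'];u[2]=0;u/=np.linalg.norm(u);print('base centre',b+.03*u)
for z in(.175,): print(delta([*q[:2],z],orient(28,0),.047))
E
```

```text
[0.43001164 0.25794198 0.19      ]
base centre [0.43363267 0.2651908  0.        ]
(array([  31.,   23., -108.]), array([ 0.,  0., -0.]))
```

Call:
jog_arm --rows '[[[31,24,0,0,0,0,70],[31,24,-30,0,0,0,70],[31,24,-70,0,0,0,70],[31,24,-105,0,0,0,70],[31,24,-107,0,0,0,60],[31,24,-107,0,0,0,40],[31,24,-107,0,0,0,20],[31,24,-107,0,0,0,15],[31,24,-107,0,0,0,15],[31,24,-107,0,0,0,15]]]' --grip_force 25

```text
t: 4.0
tool_pos: [0.4306, 0.2593, 0.2235]
orientation: [-0.939, -1.561, 1.559]
force: [0.5, -1.0, 4.5]
width: 0.0271
```

```bash
python3 - <<'E'
from h import *
s=r.get_state(); print(s['tool_pos'],s['width'],s['force'],s['wrist_torque'])
E
```

```text
[0.430615   0.25933638 0.22349398] 0.027073529643548467 [ 0.52752443 -1.00338086  4.49780073] [-0.11724605 -0.00416166 -0.01246732]
```

Call:
jog_arm --rows '[[[6,3,0,0,0,0,15],[18,10,0,0,0,0,15],[30,17,0,0,0,0,15],[42,23,0,0,0,0,15],[54,30,0,0,0,0,15],[66,37,0,0,0,0,15],[78,43,0,0,0,0,15],[90,50,0,0,0,0,15],[100,55,0,0,0,0,15],[103,57,0,0,0,0,15],[103,57,0,0,0,0,15]]]'

```text
t: 5.38
tool_pos: [0.5334, 0.3163, 0.223]
orientation: [-0.938, -1.56, 1.559]
force: [0.0, -0.1, -3.8]
width: 0.0273
```

```bash
python3 - <<'E'
from h import *
s=r.get_state(); print(s['tool_pos'],s['width'],s['force'],s['wrist_torque'])
a=cap('top')['image'][190:310,100:260];b=cap('scene')['image'][90:230,290:470]
cv2.imwrite('pics/b1.png',np.hstack([cv2.resize(a,(400,300),interpolation=2),cv2.resize(b,(386,300),interpolation=2)]))
E
```

```text
[0.53341425 0.31626451 0.22301125] 0.027268378302667977 [ 0.04288898 -0.08668059 -3.81354867] [-0.0153929   0.22503947  0.0083055 ]
```

View pics/b1.png

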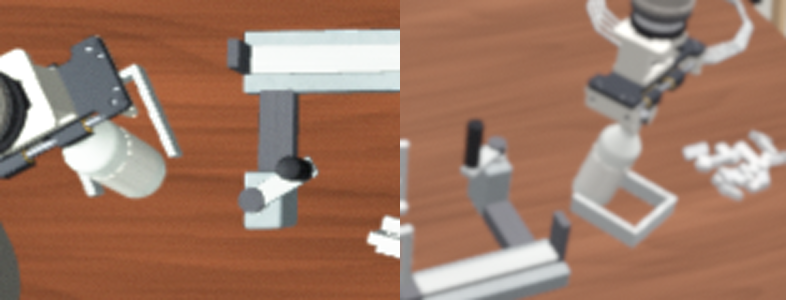

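The bottle pivoted in the pads: base lags about 0.3–0.4 rad behind the cap (force shows it hangs on the grip). I'll stop, measure the tilt and swing it upright with the tool.

```bash
python3 - <<'E'
from h import *
s=r.get_state(); g=s['tool_pos']+.047*Ro.from_rotvec(s['orientation']).as_matrix()[:,1]; print(g)
c=cap('top'); d=np.array([.883,.469,0])
for t in (.2,.3,.4,.5):  # predicted outline of the base ring in the top view, in crop pixels
    ax=d*np.sin(-t)*-1; up=np.array([0,0,np.cos(t)])+d*np.sin(t); b=g-.176*up; f=np.cross(up,[-d[1],d[0],0]); w=np.array([-d[1],d[0],0])
    P=[b-.03*f,b+.03*f,b-.03*w,b+.03*w]; print(t,b.round(3),((proj(c,P)-[100,190])*2.5).round(0).tolist())
for t in (15,20,23): print(t,delta(g+[0,0,.003],orient(28,t),.047))
E
```

```text
[0.53334017 0.31620046 0.17625139]
0.2 [0.502 0.3   0.004] [[127.0, 138.0], [145.0, 184.0], [159.0, 149.0], [112.0, 173.0]]
0.3 [0.487 0.292 0.008] [[133.0, 152.0], [149.0, 197.0], [165.0, 162.0], [117.0, 186.0]]
0.4 [0.473 0.284 0.014] [[138.0, 165.0], [152.0, 209.0], [169.0, 175.0], [121.0, 199.0]]
0.5 [0.459 0.277 0.022] [[143.0, 179.0], [154.0, 221.0], [173.0, 187.0], [124.0, 212.0]]
15 (array([-11.,  -6.,   1.]), array([  7. , -13.1,   0. ]))
20 (array([-14.,  -8.,   0.]), array([  9.4, -17.5,   0. ]))
23 (array([-16.,  -9.,  -1.]), array([ 10.8, -20.2,   0. ]))
```

Call:
jog_arm --rows '[[[0,0,2,0,0,0,15],[-3,-2,2,2,-4,0,15],[-6,-4,2,4,-8,0,15],[-9,-5,2,6,-12,0,15],[-12,-7,1,8,-15,0,15],[-12,-7,1,8,-15,0,15],[-12,-7,1,8,-15,0,15]]]'

```text
t: 6.4
tool_pos: [0.5218, 0.3094, 0.2251]
orientation: [-1.098, -1.825, 1.348]
force: [0.7, -0.0, -1.5]
width: 0.0272
```

```bash
python3 - <<'E'
from h import *
s=r.get_state(); print(s['tool_pos'],s['width'],s['force'],s['wrist_torque'])
a=cap('top')['image'][190:310,100:260];b=cap('scene')['image'][90:230,290:470]
cv2.imwrite('pics/b2.png',np.hstack([cv2.resize(a,(400,300),interpolation=2),cv2.resize(b,(386,300),interpolation=2)]))
E
```

```text
[0.52179642 0.30936551 0.2251052 ] 0.02716161368844291 [ 0.70834478 -0.00347827 -1.45643371] [-0.09451834  0.1318481  -0.04334777]
```

View pics/b2.png

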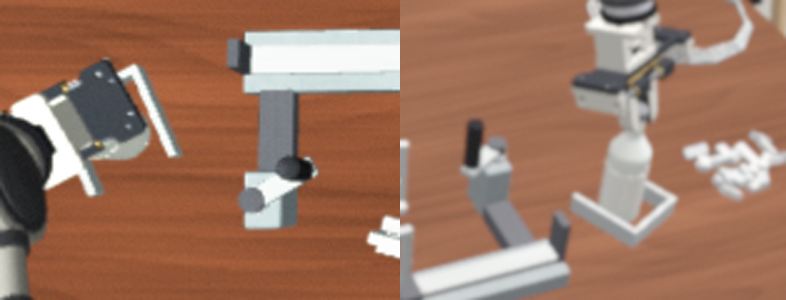

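Upright again now. Lower 2 mm, release, and rise.

Call:
jog_arm --rows '[[[0,0,-2,0,0,0,15],[0,0,-2,0,0,0,35],[0,0,-2,0,0,0,60],[0,0,-2,0,0,0,80],[0,0,-2,0,0,0,80],[0,0,30,0,0,0,80],[-10,-5,80,0,0,0,80],[-40,-20,110,0,0,0,80],[-40,-60,110,0,10,0,80],[-40,-100,110,0,15,0,80]]]'

```text
t: 7.75
tool_pos: [0.482, 0.2089, 0.3361]
orientation: [-0.872, -1.635, 1.419]
force: [0.2, -0.5, -0.2]
width: 0.08
```

```bash
python3 - <<'E'
from h import *
s=r.get_state(); print(s['tool_pos'],s['width'],s['force'],s['joints'])
print(delta([.355,-.01,.31],orient(0,0)))
c=cap('top')
a=c['image'][190:310,100:260];b=cap('scene')['image'][90:230,290:470]
cv2.imwrite('pics/b3.png',np.hstack([cv2.resize(a,(400,300),interpolation=2),cv2.resize(b,(386,300),interpolation=2)]))
d=np.array([.883,.469,0]);w=np.array([-d[1],d[0],0]);o=np.array([.536,.317,0])
P=[o-.002*d+.03*np.array([np.cos(t),np.sin(t),0]) for t in np.arange(0,6.3,1.57)]
print(((proj(c,P)-[100,190])*2.5).round())
E
```

```text
[0.48197714 0.20893445 0.3361009 ] 0.07997128749748647 [ 0.21634123 -0.50518653 -0.16199407] [ 0.19681158  0.28737218  1.48651783  0.13978267  1.33938431 -1.87599064]
(array([-127., -219.,  -26.]), array([ -7.8,   2.1, -27. ]))
[[126. 107.]
 [ 98. 133.]
 [123. 159.]
 [150. 133.]
 [126. 107.]]
```

View pics/b3.png

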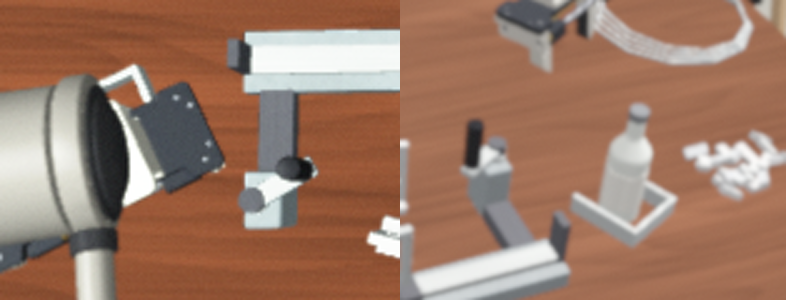

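Call:
jog_arm --rows '[[[-20,-50,0,-2,0.5,-7,80],[-50,-100,0,-4,1,-14,80],[-80,-150,-5,-6,1.5,-21,80],[-110,-200,-5,-7.8,2.1,-27,80],[-122,-249,-6,-7.8,2.1,-27,80],[-122,-249,-6,-7.8,2.1,-27,80]]]'

```text
t: 8.6
tool_pos: [0.3606, -0.0445, 0.329]
orientation: [-1.217, -1.2, 1.204]
force: [0.3, 0.6, -0.1]
width: 0.0798
```

```bash
python3 - <<'E'
from h import *
s=r.get_state(); print(s['tool_pos'])
w=cap('wrist')['image']; t=cap('top')['image'][190:300,110:300]
o=np.zeros((600,800,3),np.uint8);o[:420,:560]=w;o[420:600,:311]=cv2.resize(t,(311,180),interpolation=2)
cv2.imwrite('pics/l1.png',o)
E
```

```text
[ 0.36057739 -0.04452136  0.3290492 ]
```

View pics/l1.png

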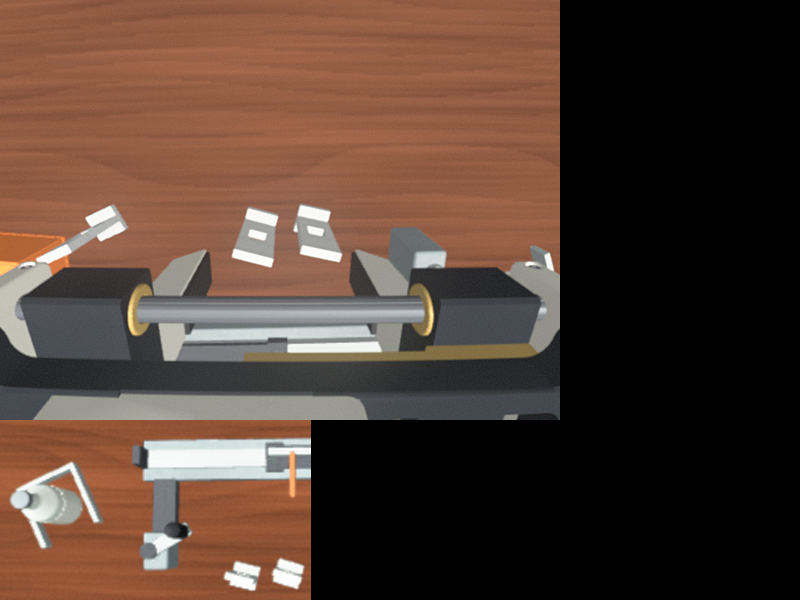

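```bash
cat >> h.py <<'E'
def strips(c,x0,x1,y0,y1,thr=215,amin=60):
    m=(c['image'][y0:y1,x0:x1].min(2)>thr).astype(np.uint8)
    n,l,st,ce=cv2.connectedComponentsWithStats(m)
    for i in range(1,n):
        if st[i,4]<amin: continue
        p=np.argwhere(l==i)[:,::-1].astype(np.float32)+[x0,y0]
        for z in (.118,):
            q=onz(c,p,z)[:,:2].astype(np.float32)*1000
            (cx,cy),(w,h),a=cv2.minAreaRect(q); m2=q.mean(0); d=np.linalg.svd(q-m2,full_matrices=False)[2][0]
            if d[1]<0:d=-d
            print('px',p.mean(0).round(1),st[i,4],'rect c',round(cx,1),round(cy,1),'size',round(w,1),round(h,1),'mean',m2.round(1),'long-axis yaw from +y',round(float(np.degrees(np.arctan2(-d[0],d[1]))),1))
E
python3 - <<'E'
from h import *
c=cap('wrist'); g=c['image'][205:268,230:345].min(2)
print(np.percentile(g,[50,70,80,90,95]))
for t in(200,225): strips(c,228,346,200,268,t)
E
```

```text
[149. 161. 234. 249. 251.]
px [311.4 212.9] 337 rect c 375.7 -10.2 size 32.2 11.8 mean [375.7 -10.4] long-axis yaw from +y -13.9
px [259.3 216.5] 337 rect c 379.3 -64.7 size 32.3 12.0 mean [379.2 -64.8] long-axis yaw from +y -16.4
px [313.  230.2] 117 rect c 394.9 -8.8 size 17.8 8.3 mean [394.9  -8.3] long-axis yaw from +y -17.6
px [254.8 233.9] 135 rect c 398.6 -70.0 size 18.8 8.6 mean [398.6 -70.1] long-axis yaw from +y -15.7
px [317.9 252.7] 361 rect c 421.0 -2.1 size 44.6 10.5 mean [420.9  -2.2] long-axis yaw from +y -13.4
px [249.8 256.9] 358 rect c 425.6 -76.2 size 44.3 10.6 mean [425.6 -76.3] long-axis yaw from +y -16.2
px [311.6 212.9] 315 rect c 375.6 -10.0 size 31.9 11.1 mean [375.6 -10.1] long-axis yaw from +y -13.4
px [259.2 216.4] 311 rect c 379.2 -64.7 size 31.8 11.3 mean [379.2 -64.8] long-axis yaw from +y -16.2
px [312.8 230.2] 97 rect c 394.9 -8.6 size 16.1 7.2 mean [394.8  -8.5] long-axis yaw from +y -16.0
px [254.8 233.9] 118 rect c 398.7 -70.0 size 18.0 7.9 mean [398.6 -70.1] long-axis yaw from +y -16.6
px [317.9 252.7] 341 rect c 421.0 -2.0 size 43.7 10.0 mean [421.   -2.2] long-axis yaw from +y -13.5
px [249.8 257. ] 332 rect c 425.6 -76.3 size 43.5 9.9 mean [425.6 -76.4] long-axis yaw from +y -16.2
```

Lug tops are measured cleanly (44×10 mm as given): A (421,−2) yaw −13.5°, B (426,−76) yaw −16.2°. Now I turn to the lug-gripping heading and look at the pegs and lug C on the way.

```bash
python3 - <<'E'
from h import *
print(delta([.48,-.06,.34],orient(-90,0)))
E
```

```text
(array([119., -18.,  11.]), array([  0.1,  -0.1, -89.7]))
```

Call:
jog_arm --rows '[[[20,0,11,0,0,-10,60],[40,0,11,0,0,-20,60],[60,0,11,0,0,-30,60],[80,-5,11,0,0,-40,60],[100,-10,11,0,0,-50,60],[119,-18,11,0,0,-60,60],[119,-18,11,0,0,-70,60],[119,-18,11,0,0,-80,60],[119,-18,11,0,0,-90,60],[119,-18,11,0,0,-90,60],[119,-18,11,0,0,-90,60]]]'

```text
t: 10.12
tool_pos: [0.4806, -0.0588, 0.3398]
orientation: [-1.57, 0.002, 0.001]
force: [-0.2, 0.2, -0.7]
width: 0.0602
```

```bash
python3 - <<'E'
from h import *
s=r.get_state(); print(s['tool_pos'],s['joints'][5])
c=cap('wrist','p1.png'); print(c['o']); print(proj(c,[[.547,y,.155] for y in(-.087,-.144,-.202,-.26)]).round()); print(proj(c,[[.614,y,.145] for y in(-.087,-.144,-.202,-.26)]).round())
E
```

```text
[ 0.48063873 -0.0588092   0.33983161] -0.27995474651262553
[0.48190676 0.0227507  0.43282083]
[[348. 236.]
 [344. 287.]
 [340. 333.]
 [337. 375.]]
[[411. 232.]
 [404. 282.]
 [398. 327.]
 [392. 367.]]
```

View pics/p1.png

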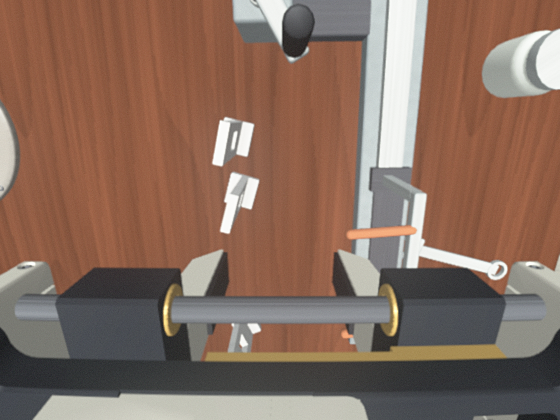

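Peg 0 appears at (348,235)→(413,231), within 2 px of prediction, so the pegs' positions hold. Grasp lug A.

```bash
python3 - <<'E'
from h import *
print(delta([.421,-.002,.100],orient(-103.5,0),.047))
E
```

```text
(array([ -60.,   57., -193.]), array([ -0. ,  -0.1, -13.4]))
```

Call:
jog_arm --rows '[[[-30,30,-40,0,0,-7,40],[-60,57,-80,0,0,-13.4,40],[-60,57,-120,0,0,-13.4,40],[-60,57,-160,0,0,-13.4,40],[-60,57,-193,0,0,-13.4,40],[-60,57,-193,0,0,-13.4,40],[-60,57,-193,0,0,-13.4,20],[-60,57,-193,0,0,-13.4,4],[-60,57,-193,0,0,-13.4,4],[-60,57,-193,0,0,-13.4,4]]]' --grip_force 40

```text
t: 11.42
tool_pos: [0.4208, -0.0021, 0.1475]
orientation: [-1.562, 0.185, -0.184]
force: [-0.3, -0.6, 5.1]
width: 0.0099
```

```bash
python3 - <<'E'
from h import *
s=r.get_state(); print(s['tool_pos'],s['width'],s['force'])
# grasp point when lug's eye is just before peg0's tip, z eye .155 => grasp .193 ; then over peg mid
for x,z in((.50,.193),(.575,.193),(.575,.178)): print(delta([x,-.087,z],orient(-89,0),.047))
E
```

```text
[ 0.42078671 -0.00209832  0.14749492] 0.009915374104150103 [-0.25363742 -0.61634221  5.12145834]
(array([ 79., -85.,  93.]), array([-0. , -0. , 14.5]))
(array([154., -85.,  93.]), array([-0. , -0. , 14.5]))
(array([154., -85.,  78.]), array([-0. , -0. , 14.5]))
```

Call:
jog_arm --rows '[[[0,0,30,0,0,0,4],[0,0,80,0,0,3,4],[20,-10,110,0,0,8,4],[50,-40,115,0,0,14.5,4],[79,-70,110,0,0,14.5,4],[79,-85,93,0,0,14.5,4],[79,-85,93,0,0,14.5,4],[79,-85,93,0,0,14.5,4]]]'

```text
t: 12.42
tool_pos: [0.4996, -0.0865, 0.2408]
orientation: [-1.57, -0.013, 0.015]
force: [0.0, 0.1, -1.6]
width: 0.0095
```

```bash
python3 - <<'E'
from h import *
s=r.get_state(); print(s['tool_pos'],s['width'],s['force'])
c=cap('wrist'); strips(c,100,460,180,420,200,40)
a=cap('top')['image'][180:300,200:400]; b=cap('scene')['image'][110:240,190:350]
cv2.imwrite('pics/h1.png',np.vstack([np.hstack([cv2.resize(a,(400,240),interpolation=2),cv2.resize(b,(295,240),interpolation=2)]),cv2.resize(c['image'][180:360],(695,223))]))
for x,z in((.50,.193),(.575,.193),(.575,.178)): print(delta([x,-.087,z],orient(-89,0),.047))
E
```

```text
[ 0.49957769 -0.08654937  0.24079531] 0.00952537124032645 [ 0.02520182  0.05893865 -1.63318194]
px [221.2 193.3] 386 rect c 457.1 -58.0 size 22.7 9.6 mean [457.1 -58.2] long-axis yaw from +y -18.8
px [180.2 215.3] 760 rect c 425.6 -76.4 size 44.3 10.0 mean [425.8 -75.8] long-axis yaw from +y -16.3
px [205.  197.1] 90 rect c 445.2 -60.8 size 15.5 3.3 mean [445.1 -61.3] long-axis yaw from +y -18.9
px [374.6 199.7] 121 rect c 569.7 -61.6 size 10.9 15.1 mean [569.  -60.9] long-axis yaw from +y -50.3
px [452.  254.5] 1078 rect c 637.0 -96.1 size 14.6 86.3 mean [ 635.3 -104.5] long-axis yaw from +y 4.8
px [263.7 223. ] 859 rect c 488.4 -82.1 size 13.3 40.5 mean [488.  -80.6] long-axis yaw from +y -1.5
px [296.3 222.8] 846 rect c 512.3 -81.4 size 13.3 41.2 mean [512.4 -80. ] long-axis yaw from +y 3.8
px [373.7 227.1] 138 rect c 569.8 -81.5 size 24.1 10.1 mean [570.7 -82.2] long-axis yaw from +y -14.9
px [280.  277.2] 803 rect c 501.0 -126.2 size 17.6 31.2 mean [ 501.  -125.7] long-axis yaw from +y 1.0
px [427.5 271.2] 120 rect c 616.9 -116.3 size 10.2 15.0 mean [ 618.  -118.6] long-axis yaw from +y -33.2
px [436.3 341.2] 487 rect c 637.7 -186.6 size 12.2 38.3 mean [ 637.8 -186.5] long-axis yaw from +y 0.4
px [280.  332.5] 377 rect c 502.0 -178.6 size 17.1 17.4 mean [ 502.  -178.5] long-axis yaw from +y -5.6
(array([ 0., -1., -1.]), array([-0. ,  0. , -0.1]))
(array([75., -1., -1.]), array([-0. ,  0. , -0.1]))
(array([ 75.,  -1., -16.]), array([-0. ,  0. , -0.1]))
```

View pics/h1.png

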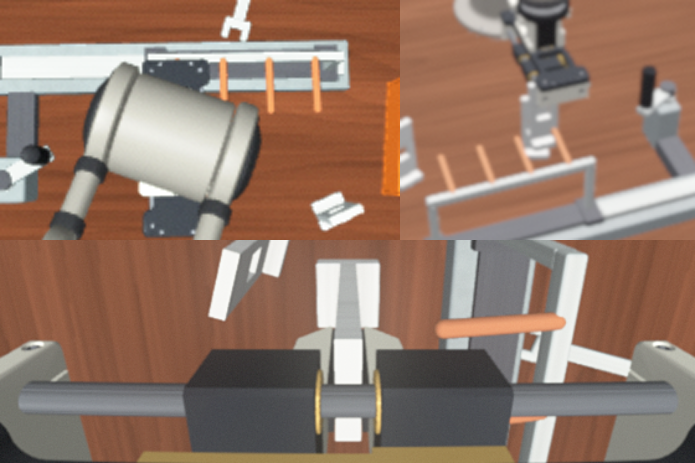

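Call:
jog_arm --rows '[[[12,-1,-1,0,0,0,4],[25,-1,-1,0,0,0,4],[38,-1,-1,0,0,0,4],[50,-1,-2,0,0,0,4],[62,-1,-3,0,0,0,4],[75,-1,-4,0,0,0,4],[75,-1,-4,0,0,0,4]]]'

```text
t: 13.45
tool_pos: [0.5756, -0.0874, 0.2368]
orientation: [-1.57, -0.015, 0.015]
force: [-0.3, -0.1, -1.7]
width: 0.0097
```

Call:
jog_arm --rows '[[[0,0,-4,0,0,0,4],[0,0,-8,0,0,0,4],[0,0,-10,0,0,0,4],[0,0,-10,0,0,0,4]]]'

```text
t: 13.95
tool_pos: [0.5753, -0.0874, 0.2283]
orientation: [-1.571, -0.016, 0.014]
force: [-3.5, 0.7, 8.2]
width: 0.0099
```

Contact with the peg at the expected height. Release, rise, and go toward lug B.

Call:
jog_arm --rows '[[[0,0,1,0,0,0,12],[0,0,1,0,0,0,20],[0,0,1,0,0,0,30],[0,0,1,0,0,0,36],[0,0,30,0,0,0,40],[0,0,70,0,0,0,40],[0,0,110,0,0,0,40],[-50,10,110,0,0,-8,40],[-100,12,110,0,0,-17,40],[-150,12,80,0,0,-17,40]]]'

```text
t: 15.2
tool_pos: [0.4247, -0.0755, 0.3095]
orientation: [-1.561, 0.214, -0.224]
force: [1.4, -0.1, 0.2]
width: 0.0398
```

```bash
python3 - <<'E'
from h import *
s=r.get_state(); print(s['tool_pos'],s['width'],s['force'])
cv2.imwrite('pics/s2.png',cap('scene')['image'][100:250,170:370])
print(delta([.4256,-.0763,.100],orient(-106.2,0),.047))
E
```

```text
[ 0.42470655 -0.0754989   0.30947229] 0.03982151979174393 [ 1.36007071 -0.0867446   0.21959267]
(array([  12.,   -4., -154.]), array([-0.3, -1. , -0.3]))
```

View pics/s2.png

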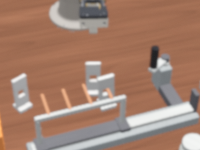

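```bash
python3 - <<'E'
from h import *
print(r.get_state()['tool_pos'],delta([.4256,-.0763,.100],orient(-106.2,0),.047))
E
```

```text
[ 0.41349878 -0.07240026  0.30119631] (array([  12.,   -4., -154.]), array([-0.3, -1. , -0.3]))
```

Call:
jog_arm --rows '[[[12,-4,-20,0,-1,0,40],[12,-4,-60,0,-1,0,40],[12,-4,-100,0,-1,0,40],[12,-4,-135,0,-1,0,40],[12,-4,-154,0,-1,0,40],[12,-4,-154,0,-1,0,40],[12,-4,-154,0,-1,0,20],[12,-4,-154,0,-1,0,4],[12,-4,-154,0,-1,0,4],[12,-4,-154,0,-1,0,4]]]'

```text
t: 16.5
tool_pos: [0.4256, -0.0764, 0.1476]
orientation: [-1.555, 0.217, -0.218]
force: [-1.6, -0.4, 2.6]
width: 0.0098
```

```bash
python3 - <<'E'
from h import *
s=r.get_state(); print(s['tool_pos'],s['width'],s['force'])
for x,z in((.50,.193),(.575,.193),(.575,.178)): print(delta([x,-.1445,z],orient(-89,0),.047))
E
```

```text
[ 0.42560584 -0.07644264  0.14760337] 0.009785183776821606 [-1.55859501 -0.41801901  2.55832183]
(array([ 74., -68.,  92.]), array([-0.3,  0. , 16.9]))
(array([149., -68.,  92.]), array([-0.3,  0. , 16.9]))
(array([149., -68.,  77.]), array([-0.3,  0. , 16.9]))
```

Call:
jog_arm --rows '[[[0,0,30,0,0,0,4],[0,0,70,0,0,3,4],[5,-20,105,0,0,8,4],[30,-45,112,0,0,14,4],[60,-65,105,0,0,16.9,4],[74,-68,93,0,0,16.9,4],[74,-68,92,0,0,16.9,4],[74,-68,92,0,0,16.9,4],[74,-68,92,0,0,16.9,4]]]'

```text
t: 17.62
tool_pos: [0.4991, -0.1439, 0.24]
orientation: [-1.566, -0.014, 0.015]
force: [-0.6, -0.5, -1.8]
width: 0.0103
```

```bash
python3 - <<'E'
from h import *
s=r.get_state(); print(s['tool_pos'],s['width'],s['force'])
for x,z in((.50,.193),(.575,.189)): print(delta([x,-.1445,z],orient(-89,0),.047))
c=cap('wrist')
# peg1 tip via orange mask
h=cv2.cvtColor(c['image'],cv2.COLOR_BGR2HSV); m=cv2.inRange(h,(5,130,150),(18,255,255)); n,l,st,ce=cv2.connectedComponentsWithStats(m)
for i in range(1,n):
    if st[i,4]>50: print(st[i],ce[i]); p=np.argwhere(l==i)[:,::-1]; t=p[p[:,0]<p[:,0].min()+4].mean(0); print('tip',onz(c,[t],.155))
E
```

```text
[ 0.49906971 -0.14387786  0.23996956] 0.01031359165006899 [-0.56629797 -0.47816752 -1.83949507]
(array([ 1., -1.,  0.]), array([-0.3, -0. , -0. ]))
(array([76., -1., -4.]), array([-0.3, -0. , -0. ]))
[ 75   0  11  61 211] [79.85308057 32.12796209]
tip [[ 0.39107991 -0.01054984  0.155     ]]
[ 83   0  26 148 943] [94.25980912 65.92470838]
tip [[ 0.39545712 -0.01031453  0.155     ]]
[354  27  17  80 349] [363.0974212   72.58739255]
tip [[ 0.53919674 -0.03874871  0.155     ]]
[ 15  71  32 167 969] [ 29.4251806 162.6873065]
tip [[ 0.35053588 -0.04685041  0.155     ]]
[341  84   8  31  71] [344.5915493   98.63380282]
tip [[ 0.53309179 -0.05340968  0.155     ]]
[  0  96  35 164 551] [ 15.38656987 181.20326679]
tip [[ 0.33852569 -0.05937071  0.155     ]]
[320 125   7  26  60] [322.51666667 137.31666667]
tip [[ 0.52231282 -0.07255393  0.155     ]]
[546 188  14  49 158] [553.5443038  213.82278481]
tip [[ 0.67180579 -0.1266403   0.155     ]]
```

Call:
jog_arm --rows '[[[12,-1,0,0,0,0,4],[25,-1,0,0,0,0,4],[38,-1,-1,0,0,0,4],[50,-1,-2,0,0,0,4],[62,-1,-3,0,0,0,4],[76,-1,-4,0,0,0,4],[76,-1,-4,0,0,0,4]]]'

```text
t: 18.55
tool_pos: [0.576, -0.1449, 0.2356]
orientation: [-1.566, -0.014, 0.015]
force: [0.2, -1.0, -2.2]
width: 0.0099
```

Call:
jog_arm --rows '[[[0,0,-4,0,0,0,4],[0,0,-8,0,0,0,4],[0,0,-9,0,0,0,4],[0,0,-9,0,0,0,4]]]'

```text
t: 19.05
tool_pos: [0.5757, -0.1449, 0.2285]
orientation: [-1.566, -0.016, 0.014]
force: [-3.4, 0.8, 9.6]
width: 0.0099
```

Call:
jog_arm --rows '[[[0,0,1,0,0,0,12],[0,0,1,0,0,0,20],[0,0,1,0,0,0,30],[0,0,1,0,0,0,36],[0,0,30,0,0,0,40],[0,0,70,0,0,0,40],[0,0,100,0,0,0,40],[-40,-30,100,0,0,0,40],[-90,-60,100,0,0,0,40],[-126,-75,100,0,0,0,40],[-126,-75,100,0,0,0,40],[-126,-75,100,0,0,0,40]]]'

```text
t: 20.55
tool_pos: [0.4502, -0.2199, 0.3286]
orientation: [-1.566, -0.016, 0.013]
force: [0.5, 0.0, -0.6]
width: 0.04
```

```bash
python3 - <<'E'
from h import *
s=r.get_state(); print(s['tool_pos'],s['width'],s['force'])
c=cap('wrist'); b=cap('scene')['image'][120:240,170:330]
cv2.imwrite('pics/c1.png',np.hstack([c['image'],cv2.resize(cv2.copyMakeBorder(b,0,0,0,0,0),(240,180)) if 0 else cv2.copyMakeBorder(cv2.resize(b,(240,180),interpolation=2),0,240,0,0,0)]))
strips(c,130,420,120,300,215)
E
```

```text
[ 0.45015898 -0.21989902  0.32864638] 0.039992501172225546 [ 0.54077406  0.01393213 -0.64152738]
px [383.3 132.4] 364 rect c 550.0 -149.2 size 24.0 13.7 mean [ 550. -149.] long-axis yaw from +y -1.1
px [412.6 137. ] 67 rect c 579.2 -152.6 size 9.3 5.7 mean [ 579.3 -152.5] long-axis yaw from +y 88.9
px [265.9 231.9] 292 rect c 437.1 -253.9 size 10.9 32.1 mean [ 437.1 -253.7] long-axis yaw from +y 23.0
px [244.5 229.4] 64 rect c 414.4 -251.9 size 13.7 7.4 mean [ 414.4 -251.2] long-axis yaw from +y -12.3
px [258.5 246.9] 61 rect c 428.6 -270.6 size 5.4 15.5 mean [ 429.2 -271.1] long-axis yaw from +y 18.3
px [252.9 271.7] 280 rect c 421.9 -299.6 size 9.7 43.8 mean [ 422.9 -301. ] long-axis yaw from +y 20.3
```

View pics/c1.png

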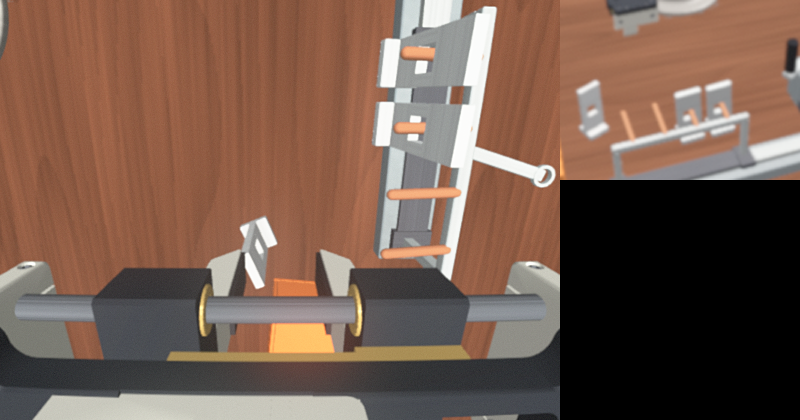

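```bash
python3 - <<'E'
from h import *
c=cap('wrist')
for thr in(160,190,215):
    m=(c['image'][250:300,235:280].min(2)>thr).astype(np.uint8); n,l,st,ce=cv2.connectedComponentsWithStats(m); i=1+st[1:,4].argmax()
    p=np.argwhere(l==i)[:,::-1].astype(float)+[235,250]
    q=(onz(c,p,.118)[:,:2]*1000).astype(np.float32); R=cv2.minAreaRect(q); print(thr,st[i,4],R,cv2.boxPoints(R).round(1).tolist())
E
```

```text
160 407 ((416.4071350097656, -298.3804931640625), (21.305103302001953, 51.67655563354492), 22.211101531982422) [[396.79998779296875, -278.5], [416.29998779296875, -326.29998779296875], [436.0, -318.29998779296875], [416.5, -270.3999938964844]]
190 318 ((421.9404602050781, -299.62286376953125), (10.682158470153809, 44.522926330566406), 23.65860939025879) [[408.1000061035156, -281.3999938964844], [426.0, -322.20001220703125], [435.79998779296875, -317.8999938964844], [417.8999938964844, -277.1000061035156]]
215 276 ((421.7837829589844, -299.6454162597656), (9.936262130737305, 43.727813720703125), 22.847515106201172) [[408.70001220703125, -281.3999938964844], [425.70001220703125, -321.70001220703125], [434.8999938964844, -317.8999938964844], [417.8999938964844, -277.6000061035156]]
```

```bash
python3 - <<'E'
from h import *
c=cap('wrist'); print('peg3',onz(c,[(387,254)],.155),onz(c,[(447,250)],.146),'peg2',onz(c,[(390,194.5)],.155),onz(c,[(459,192)],.146))
print(delta([.422,-.2996,.100],orient(-66.7,0),.047))
E
```

```text
peg3 [[ 0.55469075 -0.25942887  0.155     ]] [[ 0.61805182 -0.25830983  0.146     ]] peg2 [[ 0.55009878 -0.20105055  0.155     ]] [[ 0.61867321 -0.199293    0.146     ]]
(array([ -28.,  -80., -181.]), array([-0.3,  0. , 22.2]))
```

Call:
jog_arm --rows '[[[-10,-30,0,0,0,8,40],[-28,-80,-20,0,0,16,40],[-28,-80,-60,0,0,22.2,40],[-28,-80,-100,0,0,22.2,40],[-28,-80,-140,0,0,22.2,40],[-28,-80,-170,0,0,22.2,40],[-28,-80,-181,0,0,22.2,40],[-28,-80,-181,0,0,22.2,25],[-28,-80,-181,0,0,22.2,4],[-28,-80,-181,0,0,22.2,4],[-28,-80,-181,0,0,22.2,4]]]'

```text
t: 22.12
tool_pos: [0.4227, -0.2997, 0.1479]
orientation: [-1.544, -0.32, 0.319]
force: [0.0, 0.8, 3.5]
width: 0.0099
```

```bash
python3 - <<'E'
from h import *
s=r.get_state(); print(s['tool_pos'],s['width'],s['force'])
for x,z in((.50,.193),(.577,.189)): print(delta([x,-.2595,z],orient(-89,0),.047))
E
```

```text
[ 0.42265232 -0.29965994  0.14793552] 0.009871045756329903 [0.04490634 0.84962605 3.51097756]
(array([77., 40., 92.]), array([ -0.2,   0. , -22.3]))
(array([154.,  40.,  88.]), array([ -0.2,   0. , -22.3]))
```

Call:
jog_arm --rows '[[[0,0,30,0,0,0,4],[0,0,70,0,0,-4,4],[10,10,100,0,0,-12,4],[40,30,105,0,0,-20,4],[65,40,100,0,0,-22.3,4],[77,40,92,0,0,-22.3,4],[77,40,92,0,0,-22.3,4],[77,40,92,0,0,-22.3,4]]]'

```text
t: 23.12
tool_pos: [0.4989, -0.2601, 0.2396]
orientation: [-1.567, -0.014, 0.014]
force: [-0.1, 0.2, -2.0]
width: 0.0101
```

```bash
python3 - <<'E'
from h import *
s=r.get_state(); print(s['tool_pos'],s['width'],s['force'])
for x,z in((.50,.193),(.577,.189)): print(delta([x,-.2595,z],orient(-89,0),.047))
E
```

```text
[ 0.49888055 -0.26008184  0.23962946] 0.010140850774483144 [-0.0597743   0.17259647 -1.95565849]
(array([1., 1., 0.]), array([-0.2,  0. , -0. ]))
(array([78.,  1., -4.]), array([-0.2,  0. , -0. ]))
```

Call:
jog_arm --rows '[[[12,1,0,0,0,0,4],[25,1,0,0,0,0,4],[38,1,-1,0,0,0,4],[50,1,-2,0,0,0,4],[64,1,-3,0,0,0,4],[78,1,-4,0,0,0,4],[78,1,-4,0,0,0,4]]]'

```text
t: 24.0
tool_pos: [0.5777, -0.2588, 0.235]
orientation: [-1.567, -0.015, 0.015]
force: [0.0, 0.7, -2.2]
width: 0.01
```

Call:
jog_arm --rows '[[[0,0,-4,0,0,0,4],[0,0,-8,0,0,0,4],[0,0,-9,0,0,0,4],[0,0,-9,0,0,0,4]]]'

```text
t: 24.5
tool_pos: [0.5775, -0.2588, 0.2288]
orientation: [-1.568, -0.017, 0.013]
force: [-3.8, 2.6, 12.9]
width: 0.01
```

Call:
jog_arm --rows '[[[0,0,1,0,0,0,12],[0,0,1,0,0,0,20],[0,0,1,0,0,0,30],[0,0,1,0,0,0,36],[0,0,30,0,0,0,40],[0,0,70,0,0,0,40],[0,0,110,0,0,0,40],[-40,20,110,0,0,10,60],[-80,60,110,0,0,20,60],[-120,110,110,0,0,30,60],[-150,160,110,0,0,40,60]]]'

```text
t: 25.88
tool_pos: [0.4259, -0.0976, 0.3386]
orientation: [-1.493, -0.565, 0.563]
force: [0.2, 0.0, 1.4]
width: 0.0598
```

```bash
python3 - <<'E'
from h import *
for i in range(6): imaging.capture('top')
print(r.get_state()['tool_pos'],delta([.40,.11,.34],orient(0,0)))
E
```

```text
[ 0.42819902 -0.09947332  0.33888631] (array([-28., 209.,   1.]), array([-0.2, -0. , 49. ]))
```

Call:
jog_arm --rows '[[[-8,50,1,0,0,10,60],[-16,100,1,0,0,20,60],[-24,150,1,0,0,30,60],[-28,190,1,0,0,40,60],[-28,209,1,0,0,49,60],[-28,209,1,0,0,49,60],[-28,209,1,0,0,49,60]]]'

```text
t: 27.05
tool_pos: [0.4009, 0.1087, 0.3396]
orientation: [-1.208, -1.206, 1.206]
force: [0.1, -1.2, 0.0]
width: 0.0595
```

```bash
python3 - <<'E'
from h import *
print(r.get_state()['tool_pos'])
c=cap('wrist');t=cap('top')
cv2.imwrite('pics/k1.png',np.hstack([c['image'],cv2.resize(t['image'][190:300,270:380],(220,220),interpolation=2) if 0 else cv2.copyMakeBorder(cv2.resize(t['image'][190:310,200:380],(240,160),interpolation=2),0,260,0,0,0)]))
print(proj(c,[[.4617,.1412,.112],[.4915,.0917,.188],[.4915,.0917,.113]]).round(1))
E
```

```text
[0.40086976 0.10869512 0.33960269]
[[308.5 248. ]
 [262.1 310.5]
 [265.5 272.1]]
```

View pics/k1.png

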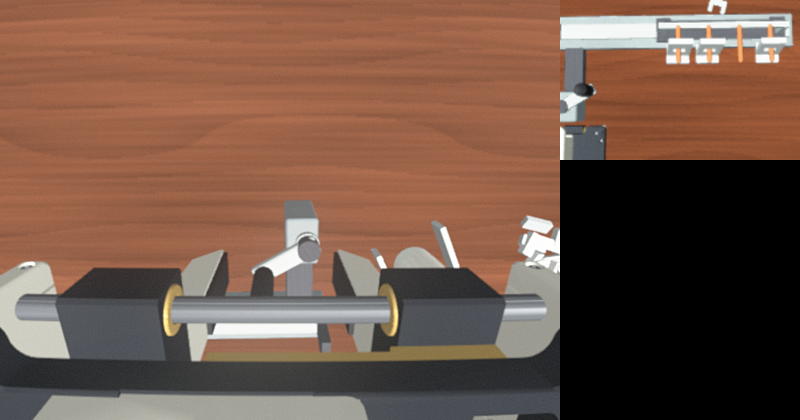

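```bash
python3 - <<'E'
from h import *
c=cap('wrist');t=cap('top')
for z in(.112,.12,.13): print(z,onz(c,[(308,249)],z)[0].round(4),onz(t,[(200.5,269.5)],z)[0].round(4))
print('knob bottom',onz(c,[(262,271)],.113))
print(delta([.4915,.0915,.165],orient(0,0),.047))
E
```

```text
0.112 [0.4628 0.1406 0.112 ] [0.4612 0.1404 0.112 ]
0.12 [0.4592 0.1398 0.12  ] [0.4613 0.1385 0.12  ]
0.13 [0.4548 0.1388 0.13  ] [0.4614 0.1362 0.13  ]
knob bottom [[0.49000885 0.08760995 0.113     ]]
(array([  91.,  -17., -128.]), array([-0.1, -0.1,  0.1]))
```

Call:
jog_arm --rows '[[[40,-10,-10,0,0,0,60],[91,-18,-20,0,0,0,60],[91,-18,-50,0,0,0,60],[91,-18,-90,0,0,0,60],[91,-18,-120,0,0,0,60],[91,-18,-128,0,0,0,60],[91,-18,-128,0,0,0,40],[91,-18,-128,0,0,0,22],[91,-18,-128,0,0,0,18],[91,-18,-128,0,0,0,18]]]' --grip_force 15

```text
t: 28.5
tool_pos: [0.4918, 0.0906, 0.2125]
orientation: [-1.209, -1.208, 1.206]
force: [0.1, -2.5, 1.5]
width: 0.0249
```

```bash
cat > arc.py <<'E'
from h import *
import sys
s=r.get_state(); p=s['tool_pos'][:2]*1e3; ax=np.array([float(sys.argv[1]),float(sys.argv[2])]); st=float(sys.argv[3]); n=int(sys.argv[4])
v=p-ax; a0=np.arctan2(v[1],v[0]); print(s['t'],p.round(1),'r',np.hypot(*v).round(1),'crank deg',np.degrees(a0+np.pi/2)%360,s['force'],s['width'])
print([[*(ax+60*np.array([np.cos(a0+np.radians(st*k)),np.sin(a0+np.radians(st*k))])-p).round(0).astype(int).tolist()] for k in range(1,n+1)], 'dz',(212-s['tool_pos'][2]*1e3).round(1))
E
python3 arc.py 461.5 140 12 12
```

```text
28.5 [491.8  90.6] r 57.9 crank deg 31.479953331571547 [ 0.0617986  -2.47699906  1.5227207 ] 0.02487438595731818
[[11, 6], [19, 15], [25, 26], [29, 38], [30, 51], [28, 63], [24, 75], [17, 86], [9, 95], [-2, 102], [-13, 107], [-26, 109]] dz -0.5
```

Call:
jog_arm --rows '[[[10,5,0,0,0,0,18],[19,15,0,0,0,0,18],[25,26,0,0,0,0,18],[29,38,0,0,0,0,18],[30,51,0,0,0,0,18],[28,63,0,0,0,0,18],[24,75,0,0,0,0,18],[17,86,0,0,0,0,18]]]'

```text
t: 29.5
tool_pos: [0.5079, 0.1765, 0.2125]
orientation: [-1.208, -1.205, 1.209]
force: [-5.0, -5.5, 4.7]
width: 0.0238
```

```bash
python3 arc.py 461.5 140 15 12
```

```text
29.5 [507.9 176.5] r 59.0 crank deg 128.1754944044115 [-4.96548345 -5.4755291   4.72599722] 0.023765652633045135
[[-10, 12], [-24, 19], [-39, 23], [-55, 23], [-70, 19], [-83, 11], [-94, -1], [-102, -14], [-106, -29], [-106, -45], [-102, -60], [-94, -74]] dz -0.5
```

Call:
jog_arm --rows '[[[-10,12,0,0,0,0,18],[-24,19,0,0,0,0,18],[-39,23,0,0,0,0,18],[-55,23,0,0,0,0,18],[-70,19,0,0,0,0,18],[-83,11,0,0,0,0,18],[-94,-1,0,0,0,0,18],[-102,-14,0,0,0,0,18],[-106,-29,0,0,0,0,18],[-106,-45,0,0,0,0,18],[-102,-60,0,0,0,0,18],[-94,-74,0,0,0,0,18]]]'

```text
t: 31.0
tool_pos: [0.4134, 0.1021, 0.2126]
orientation: [-1.207, -1.205, 1.21]
force: [0.4, 2.2, -0.6]
width: 0.0241
```

```bash
python3 arc.py 461.5 140 15 12
```

```text
31.0 [413.4 102.1] r 61.3 crank deg 308.21704757778633 [ 0.39681759  2.21942132 -0.61567727] 0.024095180270545132
[[12, -10], [26, -18], [41, -22], [57, -21], [72, -17], [85, -9], [96, 2], [104, 16], [108, 31], [108, 46], [103, 62], [95, 75]] dz -0.6
```

Call:
jog_arm --rows '[[[12,-11,0,0,0,0,18],[25,-19,0,0,0,0,18],[40,-22,0,0,0,0,18],[56,-22,0,0,0,0,18],[71,-17,0,0,0,0,18],[84,-9,0,0,0,0,18],[95,2,0,0,0,0,18],[103,15,0,0,0,0,18],[107,30,0,0,0,0,18],[107,46,0,0,0,0,18],[102,61,0,0,0,0,18],[94,75,0,0,0,0,18]]]'

```text
t: 32.5
tool_pos: [0.5077, 0.1769, 0.2125]
orientation: [-1.207, -1.204, 1.211]
force: [-4.5, -5.5, 4.7]
width: 0.0239
```

```bash
python3 arc.py 460.7 139.5 15 12
python3 - <<'E'
from h import *
t=cap('top');cv2.imwrite('pics/t2.png',cv2.resize(t['image'][180:310,100:400],(690,299),interpolation=2))
E
```

```text
32.5 [507.7 176.9] r 60.0 crank deg 128.51796057241373 [-4.51878616 -5.50436307  4.71419151] 0.023858768145500267
[[-11, 11], [-25, 18], [-40, 22], [-56, 22], [-71, 18], [-84, 10], [-95, -2], [-103, -15], [-107, -31], [-106, -46], [-102, -61], [-94, -75]] dz -0.5
```

View pics/t2.png

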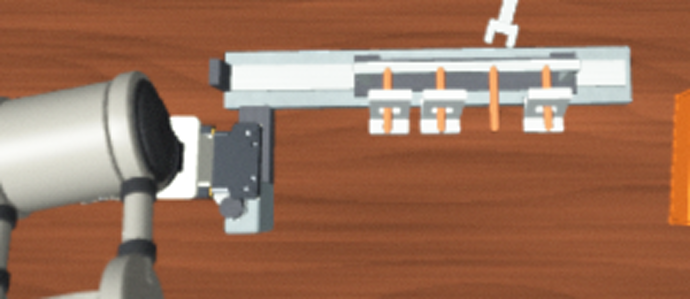

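Carriage has advanced about 50 mm, with the three lugs hanging. Continue.

Call:
jog_arm --rows '[[[-11,11,0,0,0,0,18],[-25,18,0,0,0,0,18],[-40,22,0,0,0,0,18],[-56,22,0,0,0,0,18],[-71,18,0,0,0,0,18],[-84,10,0,0,0,0,18],[-95,-2,0,0,0,0,18],[-103,-15,0,0,0,0,18],[-107,-31,0,0,0,0,18],[-106,-46,0,0,0,0,18],[-102,-61,0,0,0,0,18],[-94,-75,0,0,0,0,18]]]'

```text
t: 34.05
tool_pos: [0.413, 0.1024, 0.2126]
orientation: [-1.206, -1.204, 1.211]
force: [2.9, 4.8, -1.4]
width: 0.0238
```

```bash
python3 arc.py 460.7 139.5 15 12
```

```text
34.05 [413.  102.4] r 60.5 crank deg 307.87772574090684 [ 2.86412852  4.82403991 -1.40331433] 0.023825105327374797
[[12, -11], [25, -18], [40, -22], [56, -22], [71, -18], [85, -10], [96, 1], [103, 15], [107, 30], [107, 45], [103, 60], [95, 74]] dz -0.6
```

Call:
jog_arm --rows '[[[12,-11,0,0,0,0,18],[25,-18,0,0,0,0,18],[40,-22,0,0,0,0,18],[56,-22,0,0,0,0,18],[71,-18,0,0,0,0,18],[85,-10,0,0,0,0,18],[96,1,0,0,0,0,18],[103,15,0,0,0,0,18],[107,30,0,0,0,0,18],[107,45,0,0,0,0,18],[103,60,0,0,0,0,18],[95,74,0,0,0,0,18]]]'

```text
t: 35.55
tool_pos: [0.5084, 0.1758, 0.2125]
orientation: [-1.207, -1.203, 1.213]
force: [-2.6, -3.5, 5.8]
width: 0.0236
```

```bash
python3 arc.py 460.7 139.5 15 12
```

```text
35.55 [508.4 175.8] r 60.0 crank deg 127.29010142186978 [-2.6276001  -3.45755245  5.8198077 ] 0.02360760021398504
[[-11, 11], [-25, 19], [-40, 23], [-55, 23], [-70, 19], [-84, 11], [-95, 0], [-103, -13], [-107, -28], [-107, -44], [-103, -59], [-95, -73]] dz -0.5
```

Call:
jog_arm --rows '[[[-11,11,0,0,0,0,18],[-25,19,0,0,0,0,18],[-40,23,0,0,0,0,18],[-55,23,0,0,0,0,18],[-70,19,0,0,0,0,18],[-84,11,0,0,0,0,18],[-95,0,0,0,0,0,18],[-103,-13,0,0,0,0,18],[-107,-28,0,0,0,0,18],[-107,-44,0,0,0,0,18],[-103,-59,0,0,0,0,18],[-95,-73,0,0,0,0,18]]]'

```text
t: 37.05
tool_pos: [0.4133, 0.1021, 0.2126]
orientation: [-1.207, -1.202, 1.212]
force: [2.3, 5.2, 0.9]
width: 0.0239
```

```bash
python3 arc.py 460.7 139.5 10 8
```

```text
37.05 [413.3 102.1] r 60.4 crank deg 308.24944420056977 [2.26557658 5.19596743 0.93220281] 0.02389415551325654
[[7, -7], [16, -14], [25, -18], [35, -21], [46, -23], [56, -22], [66, -20], [76, -15]] dz -0.6
```

Call:
jog_arm --rows '[[[7,-7,0,0,0,0,18],[16,-14,0,0,0,0,18],[25,-18,0,0,0,0,18],[35,-21,0,0,0,0,18],[46,-23,0,0,0,0,18],[50,-23,0,0,0,0,18],[50,-23,0,0,0,0,18],[50,-23,0,0,0,0,18]]]'

```text
t: 38.05
tool_pos: [0.4615, 0.0805, 0.2123]
orientation: [-1.201, -1.2, 1.214]
force: [-8.8, 9.9, 9.2]
width: 0.0233
```

```bash
python3 arc.py 460.7 139.5 10 3
python3 - <<'E'
from h import *
t=cap('top');cv2.imwrite('pics/t3.png',t['image'])
E
```

```text
38.05 [461.5  80.5] r 59.1 crank deg 0.7290909064483467 [-8.79513746  9.92882362  9.20918574] 0.023274945607412632
[[10, 0], [20, 3], [30, 7]] dz -0.3
```

End stop reached (−9 N opposing). Release and rise clear.

Call:
jog_arm --rows '[[[0,0,0,0,0,0,30],[0,0,0,0,0,0,45],[0,0,0,0,0,0,60],[0,0,0,0,0,0,60],[0,0,40,0,0,0,60],[0,0,80,0,0,0,60],[0,0,120,0,0,0,60],[-40,0,130,0,0,0,60],[-80,0,130,0,0,0,60],[-95,0,130,0,0,0,60],[-95,0,130,0,0,0,60],[-95,0,130,0,0,0,60]]]'

```text
t: 39.6
tool_pos: [0.3675, 0.0804, 0.3423]
orientation: [-1.201, -1.2, 1.213]
force: [0.9, -0.1, 0.3]
width: 0.0601
```

```bash
python3 - <<'E'
from h import *
s=r.get_state();print(s['t'],s['tool_pos'],s['force'])
t=cap('top');b=cap('scene')
cv2.imwrite('pics/f.png',np.hstack([cv2.resize(t['image'][180:310,100:390],(446,200),interpolation=2),cv2.resize(b['image'][100:260,180:440],(325,200),interpolation=2)]))
for y in(-.087,-.145,-.203,-.26): print(proj(t,[[.545,y+.12,.155]]).round(1))
E
```

```text
39.6 [0.36754684 0.08036997 0.34233273] [ 0.85415629 -0.09855279  0.25406962]
[[240.8 235.8]]
[[264.1 235.9]]
[[287.5 236. ]]
[[310.4 236.2]]
```

View pics/f.png

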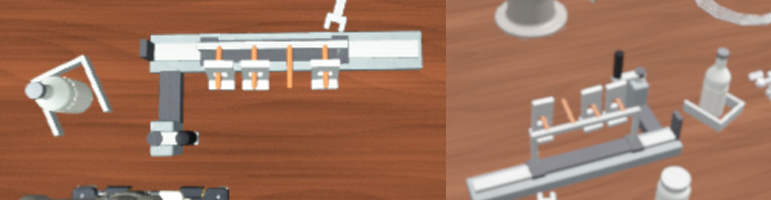

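```bash
python3 -c "
from h import *
print(order.close_job())"
```

```text
the job is handed in; nothing more can be done
None
```

The bottle is in its bay, all three lugs hang on pegs 0, 1 and 3, and the crank is at its end stop. The job is handed in at about 40 s, with no verdict reported.

- **Bottle:** the low push I planned was out of reach (joint 4 limit), so I gripped the bottle by its cap and slid it. It pivoted in the grip, leaning about 0.3 rad (by eye from the picture). For a short stretch the gripper carried its weight, with the base centre an estimated 8 mm off the bench. I turned it upright inside the bay and released it; both limits (0.6 rad and 30 mm) had margin.
- **Lugs:** each one met its peg at the expected height. The pictures show all three still hanging after the cranking.
- **Crank:** it stopped at about 0° against roughly 9 N. The pegs had moved about 117–118 mm from where they started, which fits the full 120 mm, since the crank began about 0.55 rad (3.5 mm) in.
- **Last check:** the bottle stands upright in its bay, and the robot is clear with almost no wrist force. I saw no movement of the wrench, jar or bin in the pictures, but I did not measure them.

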